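# Turn the display insert round and stock the tea case

## Task

The insert tray in the plywood display case is in back to front: lift it clear of the case (it has a handle post in the middle), turn it half a turn and seat it fully home again, so that its three jar pockets are along the case's low front wall. Stock it with all the tea jars and tea boxes from the cardboard carton, each standing upright on the insert's floor: one jar to a jar pocket, and the boxes side by side in the long trough on the other side of the handle. Leave the mug, the tape and the cards alone.

Things in the scene. Friction and masses are not known exactly. Their poses are not given: they have to be found in the camera images.
- case: Plywood display case, fixed, open on top. Origin: centre of its underside, z up. Inside 232 (x) x 246 (y) mm, floor and walls 6 mm thick. Its LOW front wall (20 mm high) is on its -x side, the other walls are 36 mm high. Wall tops flare outwards at 45 degrees (about 10 mm) as a lead-in. Its yaw is within 0.4 rad of the world axes.
- insert: Loose white tray, 226 (x) x 240 (y) mm, 0.45 kg, 3 mm clearance all round in the case. Origin: centre of its underside, z up. Floor and walls 4 mm thick, all walls 26 mm high, two inner walls at x = -35 and 35 mm. Three jar pockets on its -x side, one long box trough on +x, the lifting handle between. Starts seated back to front (its x against the case's x); seated, its origin is 6 mm above the case's.
- handle (a point): Grip point of the insert's lifting handle, on the insert's axis 52 mm above its underside. The handle is a square upright post, 24 x 24 mm, sides along the insert's x and y, with a cap 30 x 30 mm from 66 to 78 mm above the underside. Pinch it across either pair of faces just below the cap.
- carton: Open cardboard stock carton, fixed to the table. Outside 250 (x) x 340 (y) x 40 (z) mm, walls and floor 5 mm. Origin: centre of its underside.
- jar_pocket0 (a point): Centre of the floor of one jar pocket of the insert, moves with the insert; 73 mm from the insert's centre towards its -x, pockets 78.7 mm apart along y. Pocket about 72 (x) x 75 (y) mm, walls 26 mm high.
- jar_pocket1 (a point): Centre of the floor of one jar pocket of the insert, moves with the insert; 73 mm from the insert's centre towards its -x, pockets 78.7 mm apart along y. Pocket about 72 (x) x 75 (y) mm, walls 26 mm high.
- jar_pocket2 (a point): Centre of the floor of one jar pocket of the insert, moves with the insert; 73 mm from the insert's centre towards its -x, pockets 78.7 mm apart along y. Pocket about 72 (x) x 75 (y) mm, walls 26 mm high.
- trough (a point): Centre of the floor of the long box trough of the insert, moves with the insert; 73 mm from the insert's centre towards its +x. Trough about 72 (x) x 232 (y) mm, no partitions, walls 26 mm high: room for three boxes in a row along y.
- jar1: Squat closed round glass jar of green tea with a white lid: 64 mm diameter (lid too), 62 mm high, about 0.25 kg. Origin: centre of its underside, z towards the lid. Stands in the carton at first; may be absent.
- jar2: Squat closed round glass jar of green tea with a white lid: 64 mm diameter (lid too), 62 mm high, about 0.25 kg. Origin: centre of its underside, z towards the lid. Stands in the carton at first; may be absent.
- jar3: Squat closed round glass jar of green tea with a white lid: 64 mm diameter (lid too), 62 mm high, about 0.25 kg. Origin: centre of its underside, z towards the lid. Stands in the carton at first; may be absent.
- box1: Rigid square-cornered tea box with a paper label: 56 (x) x 60 (y) x 60 (z) mm, about 0.15 kg. Origin: centre of its underside, z up (its top has a narrow brown strip, two sides have labels). Stands in the carton at first; may be absent.
- box2: Rigid square-cornered tea box with a paper label: 56 (x) x 60 (y) x 60 (z) mm, about 0.15 kg. Origin: centre of its underside, z up (its top has a narrow brown strip, two sides have labels). Stands in the carton at first; may be absent.
- box3: Rigid square-cornered tea box with a paper label: 56 (x) x 60 (y) x 60 (z) mm, about 0.15 kg. Origin: centre of its underside, z up (its top has a narrow brown strip, two sides have labels). Stands in the carton at first; may be absent.
- mug: White mug, 80 mm diameter, 90 mm high, on the table beyond the work; a bystander.
- tape: Roll of packing tape lying flat, 110 mm diameter, 48 mm high; a bystander.
- cards: Block of paper cards 90 x 60 x 50 mm; a bystander.
There are look-alikes about, which are no part of the job. Leave any turquoise or yellow look-alike of the jar1 alone.

How it is judged:
By the outcome, as a careful person would: the job done as asked, in the order asked, and still so for the second after the job is handed in, with the robot touching nothing.
Of jar1, jar2, jar3, box1, box2, box3 only 4 to 6 are there at a start; the rules pass over those that are not, and their reading is None.
At some moment in a run one of jar1, jar2, jar3, box1, box2, box3 may be knocked a few centimetres aside while the robot is not near it.
Once in a run the grip may slacken for a moment while it holds something.
It also fails if it takes over 210 s, if anything falls off the work surface, if the arm or the gripper's body presses on something with over 40 N, if the wrist force passes 120 N, or if a joint passes its speed limit or range.

## Robot

A 6-joint arm with a two-finger parallel gripper is mounted at the origin on the work surface. World frame = base frame: x ahead of the robot, y to its left, z up, the work surface at z = 0. Lengths are in m, angles in rad, forces in N, time in s.
With the tool pointing down it reaches from about 0.25 to 0.85 m from the base axis. Payload 12.5 kg.
Tool frame: the origin (TCP) lies between the finger pads; the fingertips stand 19 mm ahead of it and the grasp point (between the pads) is the TCP (manip.tip_extent is the distance from the TCP to the fingertips, in m); z points along the fingers, y is the line along which they close (so a half turn about z gives the same grasp; the last joint's range is limited). The gripper opens to 93 mm and grips with 3 to 60 N. Pads are 15 mm wide; open, the fingers measure 128 mm over their backs; the gripper's body (75 mm by 188 mm) begins 65 mm behind the grasp point.
Start: joints at [1.217, 0.351, 1.652, -0, 1.139, -0.085], TCP at [0.146, 0.53, 0.238] pointing down, gripper open.
Joint ranges: [-2.75, 2.75], [-0.79, 2.1], [0.01, 2.65], [-1.57, 4.71], [0.07, 3.14], [-2.87, 2.87]. Speed limits (rad/s): [2.22, 2.22, 2.79, 3.14, 3.14, 3.14].

## Interface

Orientations are given as a 3x3 rotation matrix whose columns are the frame's x, y, z axes.
In Python, from workcell import manip, viewer gives the robot as it stands.
- The arm moves only by the tool apply_moves, never from a script. Its argument "commands" is a list of rows, each an object of numbers: "x", "y", "z": the shift along the tool's x, y, z in mm; "wx", "wy", "wz": the turn, a rotation vector about the tool's x, y, z in degrees; "claw": the closure, from 0 (fully open) to 1 (shut). A call has 1 to 12 rows; each row is the pose to reach, as a shift and turn from the pose commanded when the call began, along the tool's axes at that moment; what a row does not reach only later rows make up. A row lasts 1/8 s, in which the tool goes at most 62.5 mm and 10.7 degrees, less where a joint would pass 70% of its speed; a pose out of reach is approached as far as the arm can. A call with a gripper value outside its range is refused whole. The fingers move at their own pace and stop on an object; the grip force is fixed at half the most. Time passes only in rows, so rows that repeat a pose let the fingers close. It gives the time, the measured TCP pose, the force, the opening and the grip force at its end, in the units of the state.
- manip.get_state(): the state, without advancing time (a new reading comes with each control period).
- viewer.snapshot(name): name is "side" or "top" or "wrist"; returns the picture (420x560x3 uint8, red, green, blue); there is no depth.
- viewer.calibration(name): a dict with "intrinsics" (3x3 intrinsics, pixels), "cam_to_world" (4x4, takes a point from camera to world coordinates). Camera axes: x right, y up, looking along -z (the intrinsics and any distortion apply to the point x, -y, -z); pixel columns grow to the right and rows downward; lengths in m; the calibration is good to about 2 mm. A picture is of the moment at which its call begins: read the wrist's pose just before it. calibration takes no time and is no camera call; for the wrist camera it gives the pose at the moment of the call.
- manip.job_done(): hands the job in; it is judged then, once.
Trained networks look in the newest picture that a camera, given by its name, has taken for a name from the list of things; names that differ only in an ending like _2 or _b are one class to them, and where a whole thing is asked for, a point or a joint stands for the part that bears it (a point fixed in the world has none). Each returns a list of dicts, best first, with "confidence" (0 to 1); they miss things now and then, are a little off and sometimes report something else, mostly with a low value. They report only what shows in the picture. A call takes as long as a camera call. They do not tell look-alikes from the thing itself.
- viewer.spot_in(camera, label): "point" ([x, y, z] in m, in world coordinates, good to about 4 mm: the middle of the surface that is visible of it).
- viewer.place_of(camera, label): "point" ([x, y, z] in m, in world coordinates, good to about 4 mm: a listed point, or the origin of a listed thing).
The state is a dict: "time": time; "qpos": joint angles; "qd": joint speeds; "effort": joint torques, N m; "eef_pos": TCP position; "eef_rot": TCP orientation; "wrist_force": force on the tool from outside, world axes, zero at the start; "wrist_torque": the same for the moment, N m; "finger_gap": finger opening in m; "grasp_force": force on a finger pad.
Only numpy, scipy, OpenCV 4.12 (cv2) and the standard library are available. Lean on these libraries where they do the work, as an engineer would, in place of code of your own. Each camera call takes 0.05 s, during which the arm holds its last target. There are 200 camera calls.

## Working session

There is one attempt and no reset: what is moved stays moved. The work goes in short steps, Python scripts to look and compute and a tool call to move; the robot and the scene stay as the last step left them, time stands still between calls to the robot, and variables do not carry over. Pictures are saved under pics/ and viewed, at most 14 in all, crops included, and the job is handed in when it is done.

Besides the shell and the picture viewer there is one more tool, called as a command line: name --argument value ..., lists and objects as JSON in quotes. apply_moves: Moves the arm, as the interface text tells. Its arguments: {"type":"object","properties":{"commands":{"type":"array","items":{"type":"object","properties":{"x":{"type":"number"},"y":{"type":"number"},"z":{"type":"number"},"wx":{"type":"number"},"wy":{"type":"number"},"wz":{"type":"number"},"claw":{"type":"number"}}}}},"required":["commands"]}

```bash
ls; mkdir -p pics; cat > h.py <<'E'
import numpy as np, cv2
from workcell import manip, viewer
def snap(n,f=None):
    im=viewer.snapshot(n)
    if f: cv2.imwrite('pics/'+f,cv2.cvtColor(im,cv2.COLOR_RGB2BGR))
    return im
def ray(cam,u,v,z):
    c=viewer.calibration(cam);K=c['intrinsics'];T=np.array(c['cam_to_world'])
    d=np.linalg.inv(K)@[u,v,1];d=T[:3,:3]@[d[0],-d[1],-d[2]];o=T[:3,3]
    return o+d*(z-o[2])/d[2]
def proj(cam,p):
    c=viewer.calibration(cam);K=np.array(c['intrinsics']);T=np.array(c['cam_to_world'])
    q=T[:3,:3].T@(np.array(p)-T[:3,3]);q=K@[q[0],-q[1],-q[2]];return q[:2]/q[2]
def rel(p):
    s=manip.get_state();R=np.array(s['eef_rot']);return (R.T@(np.array(p)-s['eef_pos'])*1000).round(1)
E
python3 - <<'E'
from h import *
np.set_printoptions(precision=4,suppress=True)
s=manip.get_state();print(s['time'],s['eef_pos'],s['eef_rot'],s['finger_gap'])
a=snap('top','top0.png');b=snap('side','side0.png')
cv2.imwrite('pics/both.png',cv2.cvtColor(cv2.resize(np.hstack([a,b]),(800,300)),cv2.COLOR_RGB2BGR))
for n in ['case','insert','handle','trough','jar_pocket0','jar1','box1','carton','mug','tape','cards']:
    print(n,[(np.round(d['point'],4).tolist(),round(d['confidence'],2),proj('top',d['point']).round().tolist()) for d in viewer.place_of('top',n)][:7])
E
```

```text
pics
0.0 [0.1459 0.5299 0.2371] [[-0.9641  0.2656 -0.0004]
 [ 0.2656  0.9641 -0.0012]
 [ 0.0001 -0.0013 -1.    ]] 0.09289332404920861
case [([0.625, -0.2872, 0.0123], 0.35, [396.0, 224.0])]
insert [([0.5425, -0.2178, 0.0058], 0.96, [368.0, 256.0])]
handle [([0.5468, -0.218, 0.0567], 0.94, [372.0, 252.0])]
trough []
jar_pocket0 [([0.6026, -0.1318, 0.0105], 0.86, [334.0, 231.0]), ([0.6166, -0.2131, 0.0153], 0.76, [367.0, 226.0]), ([0.6235, -0.2861, 0.0086], 0.62, [395.0, 225.0]), ([0.5412, -0.2174, 0.0052], 0.44, [368.0, 257.0])]
jar1 [([0.4887, 0.2323, 0.0025], 0.85, [189.0, 274.0]), ([0.7596, 0.3879, -0.0026], 0.79, [136.0, 169.0]), ([0.778, 0.274, 0.0018], 0.65, [179.0, 163.0]), ([0.6115, 0.156, 0.0032], 0.59, [221.0, 226.0])]
box1 [([0.4685, 0.3234, 0.0063], 0.82, [151.0, 281.0]), ([0.5095, 0.1399, 0.0031], 0.76, [226.0, 266.0])]
carton [([0.5334, 0.2428, 0.0006], 0.73, [186.0, 256.0])]
mug [([0.7884, -0.015, -0.0008], 0.65, [289.0, 161.0])]
tape [([0.7948, -0.1368, 0.0006], 0.75, [336.0, 160.0]), ([0.5462, -0.2208, 0.0591], 0.33, [374.0, 252.0])]
cards [([0.7857, 0.1448, 0.0005], 0.64, [229.0, 161.0])]
```

View pics/top0.png

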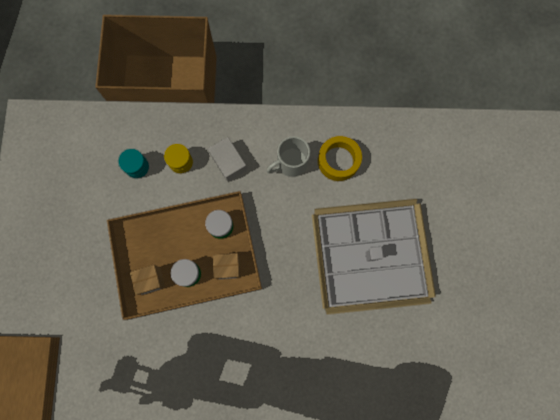

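View pics/side0.png

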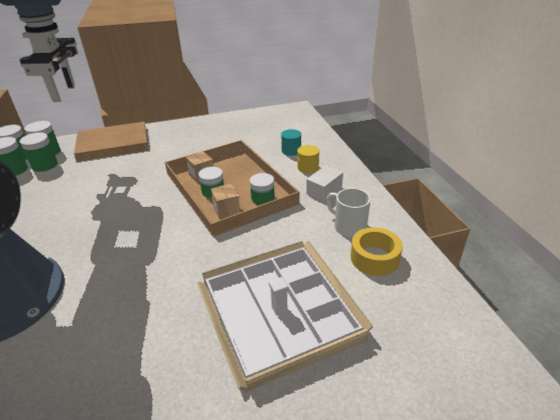

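The carton holds two green jars at top pixels (219,224) and (185,273), and two boxes at (145,279) and (226,266). The turquoise and yellow pots at (133,163) and (178,158) are look-alikes, and so are the green jars at the far left of the side view, which stand outside the carton. The insert's pockets are on the far side, away from the case's low front. I'll go above the handle first.

apply_moves --commands '[{"x":-55,"y":-50,"z":-10,"wz":-5},{"x":-110,"y":-100,"z":-20,"wz":-10},{"x":-165,"y":-150,"z":-30,"wz":-15},{"x":-220,"y":-205,"z":-40,"wz":-21},{"x":-275,"y":-255,"z":-50,"wz":-21},{"x":-325,"y":-310,"z":-60,"wz":-21},{"x":-365,"y":-360,"z":-60,"wz":-21},{"x":-405,"y":-410,"z":-60,"wz":-21},{"x":-450,"y":-460,"z":-60,"wz":-21},{"x":-490,"y":-510,"z":-60,"wz":-21},{"x":-535,"y":-555,"z":-60,"wz":-21},{"x":-565,"y":-600,"z":-60,"wz":-21}]'

```text
schema error: expected keys x, y, z, wx, wy, wz, claw
```

```bash
python3 - <<'E'
from h import *
np.set_printoptions(precision=4,suppress=True)
s=manip.get_state();print(s['time'],s['eef_pos'],s['eef_rot'],s['qpos'])
snap('wrist','w1.png'); c=viewer.calibration('wrist');print(c)
for n in ['handle','insert','case','jar_pocket0','trough']:
    print(n,[(np.round(d['point'],4).tolist(),round(d['confidence'],2),proj('wrist',d['point']).round().tolist()) for d in viewer.place_of('wrist',n)][:7])
E
```

```text
0.65 [0.146  0.5303 0.2377] [[-0.9641  0.2655  0.    ]
 [ 0.2655  0.9641  0.0001]
 [-0.      0.0001 -1.    ]] [ 1.2174  0.3507  1.6518 -0.      1.1391 -0.0846]
{'intrinsics': array([[299.8354,   0.    , 275.1946],
       [  0.    , 299.8354, 212.8871],
       [  0.    ,   0.    ,   1.    ]]), 'cam_to_world': array([[ 0.2665, -0.9355, -0.2319,  0.0818],
       [ 0.9638,  0.2586,  0.0646,  0.548 ],
       [-0.0005, -0.2408,  0.9706,  0.3846],
       [ 0.    ,  0.    ,  0.    ,  1.    ]])}
handle []
insert []
case []
jar_pocket0 []
trough []
```

View pics/w1.png

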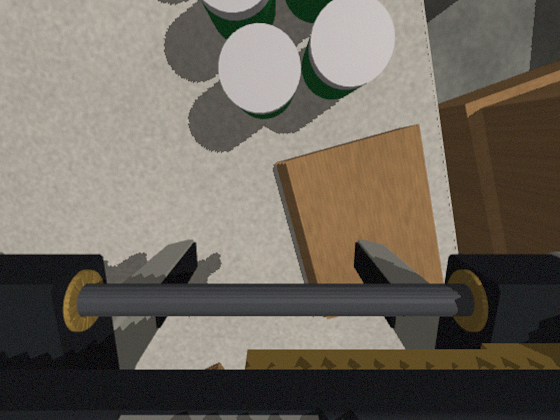

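The wrist view shows spare jars on the table near the start position, outside the carton, so they are not stock. The move was refused because every row needs all the keys.

apply_moves --commands '[{"x":-55,"y":-50,"z":-10,"wx":0,"wy":0,"wz":-5,"claw":0},{"x":-110,"y":-100,"z":-20,"wx":0,"wy":0,"wz":-10,"claw":0},{"x":-165,"y":-150,"z":-30,"wx":0,"wy":0,"wz":-15,"claw":0},{"x":-220,"y":-205,"z":-40,"wx":0,"wy":0,"wz":-21,"claw":0},{"x":-275,"y":-255,"z":-50,"wx":0,"wy":0,"wz":-21,"claw":0},{"x":-325,"y":-310,"z":-60,"wx":0,"wy":0,"wz":-21,"claw":0},{"x":-365,"y":-360,"z":-60,"wx":0,"wy":0,"wz":-21,"claw":0},{"x":-405,"y":-410,"z":-60,"wx":0,"wy":0,"wz":-21,"claw":0},{"x":-450,"y":-460,"z":-60,"wx":0,"wy":0,"wz":-21,"claw":0},{"x":-490,"y":-510,"z":-60,"wx":0,"wy":0,"wz":-21,"claw":0},{"x":-535,"y":-555,"z":-60,"wx":0,"wy":0,"wz":-21,"claw":0},{"x":-565,"y":-600,"z":-60,"wx":0,"wy":0,"wz":-21,"claw":0}]'

```text
time: 2.45
eef_pos: [0.5005, -0.1278, 0.2974]
eef_rot: [[-0.995, -0.097, 0.001], [-0.097, 0.995, -0.0], [-0.001, -0.0, -1.0]]
wrist_force: [0.4, 0.9, 0.4]
finger_gap: 0.093
grasp_force: 0.0
```

```bash
python3 - <<'E'
from h import *
np.set_printoptions(precision=4,suppress=True)
s=manip.get_state();print(s['time'],s['eef_pos'],s['eef_rot'],s['qpos'])
snap('wrist','w2.png')
for n in ['handle','insert','case','jar_pocket0','trough']:
    print(n,[(np.round(d['point'],4).tolist(),round(d['confidence'],2),proj('wrist',d['point']).round().tolist()) for d in viewer.place_of('wrist',n)][:7])
E
```

```text
2.45 [ 0.5005 -0.1278  0.2974] [[-0.9953 -0.0973  0.0005]
 [-0.0973  0.9953 -0.    ]
 [-0.0005 -0.0001 -1.    ]] [-0.3403  0.2316  1.6609  0.0002  1.2486 -2.0086]
handle [([0.5461, -0.2192, 0.0587], 0.6, [206.0, 219.0])]
insert [([0.5425, -0.2164, 0.0057], 0.79, [214.0, 208.0])]
case []
jar_pocket0 [([0.6241, -0.2932, 0.0114], 0.93, [159.0, 255.0]), ([0.6209, -0.2098, 0.0107], 0.78, [213.0, 258.0]), ([0.6073, -0.1288, 0.0077], 0.73, [266.0, 254.0])]
trough [([0.4748, -0.2314, 0.013], 0.83, [202.0, 162.0])]
```

View pics/w2.png

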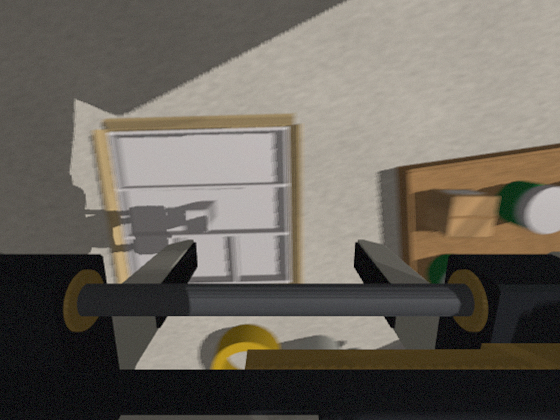

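```bash
python3 - <<'E'
from h import *
np.set_printoptions(precision=4,suppress=True)
for cam,f in (('wrist','w2.png'),('top','top0.png')):
    im=cv2.imread('pics/'+f,0)
    L=cv2.createLineSegmentDetector().detect(im)[0][:,0]
    for l in L:
        if np.hypot(l[2]-l[0],l[3]-l[1])<50: continue
        a=ray(cam,l[0],l[1],0.035);b=ray(cam,l[2],l[3],0.035);m=(a+b)/2
        if abs(m[0]-.55)>.18 or abs(m[1]+.22)>.18: continue
        d=b-a;t=np.arctan2(d[1],d[0]);t=(t+np.pi/4)%(np.pi/2)-np.pi/4
        print(cam,l.round(),a[:2],b[:2],'yaw %.3f len %.3f'%(t,np.hypot(*d[:2])))
E
```

```text
wrist [382. 316. 167. 316.] [0.68   0.0574] [ 0.7121 -0.2714] yaw 0.097 len 0.330
wrist [107. 283. 159. 283.] [ 0.6661 -0.3611] [ 0.6582 -0.2831] yaw 0.101 len 0.078
wrist [188. 284. 362. 283.] [ 0.6549 -0.2404] [0.6287 0.0177] yaw 0.101 len 0.259
wrist [160. 283. 192. 243.] [ 0.6578 -0.2817] [ 0.5904 -0.2363] yaw -0.593 len 0.081
wrist [273. 133. 116. 138.] [ 0.4259 -0.1348] [ 0.4528 -0.3417] yaw 0.129 len 0.209
wrist [164. 208. 214. 198.] [ 0.5423 -0.277 ] [ 0.5215 -0.2076] yaw 0.291 len 0.072
wrist [288. 183. 121. 188.] [ 0.4909 -0.1078] [ 0.5202 -0.3369] yaw 0.127 len 0.231
wrist [287. 232. 173. 235.] [ 0.5597 -0.1022] [ 0.5802 -0.2639] yaw 0.126 len 0.163
wrist [107. 135. 287. 129.] [ 0.4497 -0.3532] [ 0.4198 -0.1173] yaw 0.126 len 0.238
wrist [208. 229. 277. 228.] [ 0.5676 -0.2143] [ 0.5552 -0.1171] yaw 0.127 len 0.098
wrist [ 75.  99.  70. 172.] [ 0.4096 -0.3926] [ 0.5042 -0.4052] yaw -0.133 len 0.095
wrist [239. 128. 119. 131.] [ 0.4237 -0.1795] [ 0.4435 -0.3366] yaw 0.125 len 0.158
wrist [123. 185. 272. 181.] [ 0.5155 -0.3334] [ 0.4898 -0.1304] yaw 0.126 len 0.205
wrist [292
[... 445 characters left out ...]
.1153] [ 0.427  -0.1321] yaw 0.126 len 0.134
top [425. 203. 440. 292.] [ 0.6748 -0.3571] [ 0.4551 -0.384 ] yaw 0.122 len 0.221
top [316. 207. 421. 197.] [ 0.6588 -0.0817] [ 0.6903 -0.3463] yaw 0.118 len 0.267
top [317. 214. 328. 307.] [ 0.6407 -0.086 ] [ 0.4148 -0.1139] yaw 0.123 len 0.228
top [434. 295. 419. 204.] [ 0.4469 -0.3693] [ 0.6719 -0.3417] yaw 0.122 len 0.227
top [324. 308. 313. 214.] [ 0.4117 -0.1028] [ 0.641  -0.0747] yaw 0.122 len 0.231
top [433. 302. 327. 314.] [ 0.431  -0.3665] [ 0.3986 -0.1098] yaw 0.126 len 0.259
top [364. 303. 432. 296.] [ 0.426  -0.2004] [ 0.4448 -0.3642] yaw 0.115 len 0.165
top [412. 239. 332. 247.] [ 0.5843 -0.3207] [ 0.559  -0.1221] yaw 0.126 len 0.200
```

apply_moves --commands '[{"x":-18,"y":-48,"z":0,"wx":0,"wy":0,"wz":0,"claw":0},{"x":-36,"y":-95,"z":0,"wx":0,"wy":0,"wz":0,"claw":0.3},{"x":-36,"y":-95,"z":50,"wx":0,"wy":0,"wz":0,"claw":0.3},{"x":-36,"y":-95,"z":100,"wx":0,"wy":0,"wz":0,"claw":0.3}]'

```text
time: 3.25
eef_pos: [0.5451, -0.2158, 0.1965]
eef_rot: [[-0.995, -0.099, 0.001], [-0.099, 0.995, -0.0], [-0.001, -0.001, -1.0]]
wrist_force: [0.2, 0.1, -0.2]
finger_gap: 0.0679
grasp_force: 0.0
```

```bash
python3 - <<'E'
from h import *
np.set_printoptions(precision=4,suppress=True)
s=manip.get_state();print(s['time'],s['eef_pos'],s['eef_rot'][0],s['qpos'])
snap('wrist','w3.png');snap('top')
for c in('wrist','top'):
  for n in ['handle','insert']:
    print(n,[(np.round(d['point'],4).tolist(),round(d['confidence'],2),proj(c,d['point']).round().tolist()) for d in viewer.place_of(c,n)][:7])
E
```

```text
3.25 [ 0.5451 -0.2158  0.1965] [-0.9951 -0.0986  0.0012] [-0.4564  0.4591  1.5977  0.0001  1.0836 -2.126 ]
handle [([0.5467, -0.2222, 0.0584], 0.66, [268.0, 211.0])]
insert [([0.5403, -0.2178, 0.0073], 0.71, [274.0, 194.0])]
handle [([0.4908, 0.2339, 0.0023], 0.41, [188.0, 273.0])]
insert []
```

View pics/w3.png

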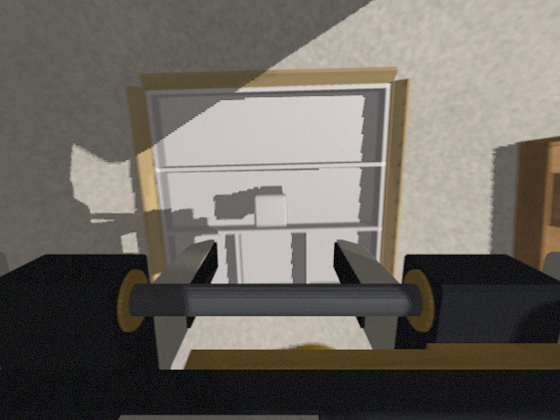

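The cap shows at (271,210) in the wrist view. The case yaw is about 0.123 rad and the tool is at 0.098.

```bash
python3 - <<'E'
from h import *
np.set_printoptions(precision=4,suppress=True)
im=cv2.imread('pics/w3.png',0)
cr=im[185:235,235:305];cv2.imwrite('pics/c3.png',cv2.resize(cr,None,fx=8,fy=8,interpolation=cv2.INTER_NEAREST))
L=cv2.createLineSegmentDetector().detect(cr)[0][:,0]
for l in L:print((l+[235,185,235,185]).round(1))
c=ray('wrist',271,210,.084);print(c,rel(c), ray('wrist',287,210,.084)-ray('wrist',255,210,.084))
# case centre from top rim lines (inner/outer at z .035)
n=np.array([-np.sin(.123),np.cos(.123)]);e=np.array([np.cos(.123),np.sin(.123)])
for p in ([.5277,-.1],[.5594,-.3555],[.526,-.0888],[.565,-.3705]):print('y',n@p)
for p in ([.6745,-.214],[.4148,-.238]):print('x',e@p)
print('handle',e@c[:2],n@c[:2])
E
```

```text
[281.5 185.6 282.  193.2]
[235.3 192.  252.1 187.8]
[248.1 213.1 240.4 219.1]
[254.3 185.9 258.8 187.9]
[253.1 213.4 248.1 213.3]
[235.6 224.6 254.4 224.1]
[288.1 223.3 303.2 222.8]
[287.2 220.8 284.9 225.9]
[240.9 219.2 235.4 218.2]
[291.9 232.  303.1 232. ]
[303.2 228.2 235.6 230. ]
[254.3 196.8 256.5 223.2]
[284.4 195.  256.9 195.1]
[258.1 225.6 283.2 224.8]
[253.5 221.9 253.2 215.6]
[261.9 186.2 279.4 186. ]
[285.6 220.6 285.6 209.4]
[ 0.5426 -0.221   0.084 ] [  4.1  -3.8 115.9] [-0.0028  0.0287  0.    ]
y -0.16398806371935054
y -0.4214470452836633
y -0.15266410620639506
y -0.43702078526982735
x 0.6431484949099846
x 0.38246595790389126
handle 0.5114269181612737 -0.2858706272267274
```

View pics/c3.png

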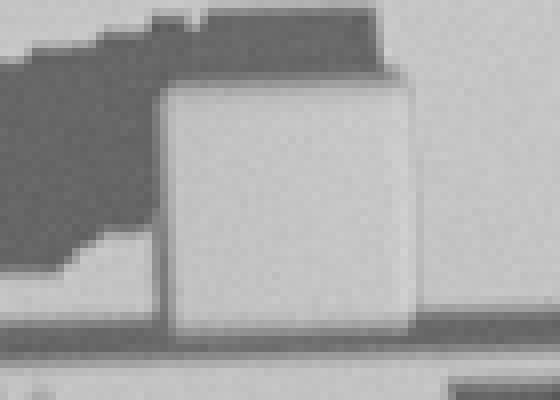

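apply_moves --commands '[{"x":3,"y":-4,"z":50,"wx":0,"wy":0,"wz":-1.5,"claw":0.3},{"x":3,"y":-4,"z":95,"wx":0,"wy":0,"wz":-1.5,"claw":0.3},{"x":3,"y":-4,"z":125,"wx":0,"wy":0,"wz":-1.5,"claw":0.3},{"x":3,"y":-4,"z":139,"wx":0,"wy":0,"wz":-1.5,"claw":0.3},{"x":3,"y":-4,"z":139,"wx":0,"wy":0,"wz":-1.5,"claw":0.3},{"x":3,"y":-4,"z":139,"wx":0,"wy":0,"wz":-1.5,"claw":1},{"x":3,"y":-4,"z":139,"wx":0,"wy":0,"wz":-1.5,"claw":1},{"x":3,"y":-4,"z":139,"wx":0,"wy":0,"wz":-1.5,"claw":1},{"x":3,"y":-4,"z":139,"wx":0,"wy":0,"wz":-1.5,"claw":1},{"x":3,"y":-4,"z":139,"wx":0,"wy":0,"wz":-1.5,"claw":1}]'

```text
time: 4.8
eef_pos: [0.5424, -0.221, 0.0585]
eef_rot: [[-0.992, -0.124, 0.0], [-0.124, 0.992, -0.0], [-0.0, -0.0, -1.0]]
wrist_force: [-1.4, 1.1, 3.4]
finger_gap: 0.0301
grasp_force: 30.0
```

The gap reads 30 mm, so the pads are on the cap rather than the 24 mm post. I'll open, go a bit lower and regrip.

apply_moves --commands '[{"x":0,"y":0,"z":0,"wx":0,"wy":0,"wz":0,"claw":0.4},{"x":0,"y":0,"z":0,"wx":0,"wy":0,"wz":0,"claw":0.4},{"x":0,"y":0,"z":6,"wx":0,"wy":0,"wz":0,"claw":0.4},{"x":0,"y":0,"z":10,"wx":0,"wy":0,"wz":0,"claw":0.4},{"x":0,"y":0,"z":10,"wx":0,"wy":0,"wz":0,"claw":1},{"x":0,"y":0,"z":10,"wx":0,"wy":0,"wz":0,"claw":1},{"x":0,"y":0,"z":10,"wx":0,"wy":0,"wz":0,"claw":1},{"x":0,"y":0,"z":10,"wx":0,"wy":0,"wz":0,"claw":1},{"x":0,"y":0,"z":10,"wx":0,"wy":0,"wz":0,"claw":1}]'

```text
time: 5.92
eef_pos: [0.5424, -0.2211, 0.0484]
eef_rot: [[-0.992, -0.124, 0.0], [-0.124, 0.992, -0.0], [-0.0, -0.0, -1.0]]
wrist_force: [0.5, -0.8, 1.1]
finger_gap: 0.0297
grasp_force: 30.0
```

```bash
python3 - <<'E'
from h import *
im=snap('side')
p=proj('side',[.5424,-.221,.06]);print(p)
u,v=p.astype(int);cv2.imwrite('pics/s4.png',cv2.cvtColor(cv2.resize(im[v-60:v+50,u-70:u+70],(784,616),interpolation=cv2.INTER_CUBIC)[:600],cv2.COLOR_RGB2BGR))
E
```

```text
[277.9909424  291.01721066]
```

View pics/s4.png

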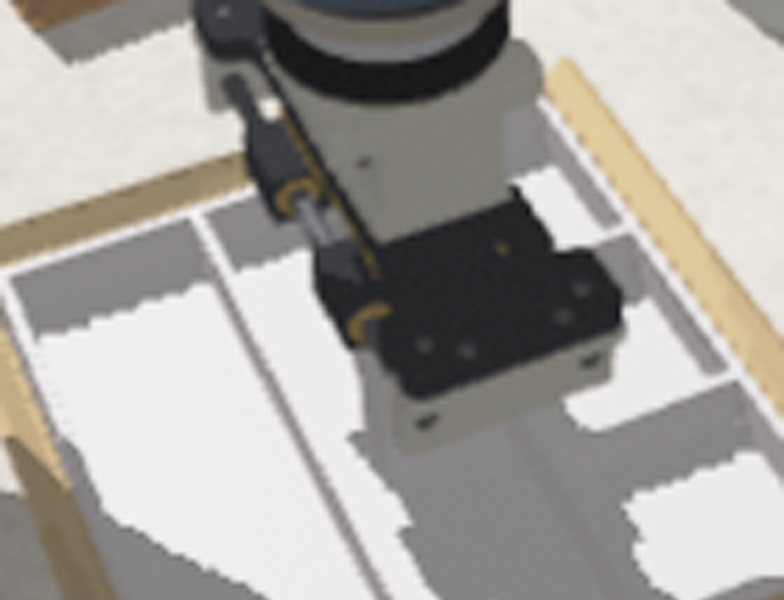

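apply_moves --commands '[{"x":0,"y":0,"z":-8,"wx":0,"wy":0,"wz":0,"claw":1},{"x":0,"y":0,"z":-20,"wx":0,"wy":0,"wz":0,"claw":1},{"x":0,"y":0,"z":-40,"wx":0,"wy":0,"wz":0,"claw":1},{"x":0,"y":0,"z":-65,"wx":0,"wy":0,"wz":0,"claw":1},{"x":0,"y":0,"z":-90,"wx":0,"wy":0,"wz":0,"claw":1},{"x":0,"y":0,"z":-105,"wx":0,"wy":0,"wz":0,"claw":1},{"x":0,"y":0,"z":-110,"wx":0,"wy":0,"wz":0,"claw":1},{"x":0,"y":0,"z":-110,"wx":0,"wy":0,"wz":0,"claw":1}]'

```text
time: 6.98
eef_pos: [0.5421, -0.2209, 0.158]
eef_rot: [[-0.992, -0.124, -0.0], [-0.124, 0.992, 0.0], [0.0, 0.0, -1.0]]
wrist_force: [0.2, 0.0, -5.2]
finger_gap: 0.0299
grasp_force: 30.0
```

```bash
python3 - <<'E'
from h import *
a=snap('side');b=snap('wrist')
cv2.imwrite('pics/s5.png',cv2.cvtColor(cv2.resize(np.hstack([a,b]),(800,300)),cv2.COLOR_RGB2BGR))
E
```

```text
(no output)
```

View pics/s5.png

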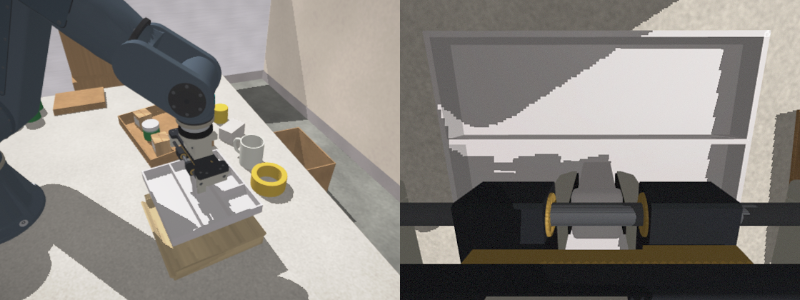

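The tray is lifted level and is clear of the case. Turning it half a turn.

apply_moves --commands '[{"x":0,"y":0,"z":0,"wx":0,"wy":0,"wz":8,"claw":1},{"x":0,"y":0,"z":0,"wx":0,"wy":0,"wz":18,"claw":1},{"x":0,"y":0,"z":0,"wx":0,"wy":0,"wz":28,"claw":1},{"x":0,"y":0,"z":0,"wx":0,"wy":0,"wz":38,"claw":1},{"x":0,"y":0,"z":0,"wx":0,"wy":0,"wz":48,"claw":1},{"x":0,"y":0,"z":0,"wx":0,"wy":0,"wz":58,"claw":1},{"x":0,"y":0,"z":0,"wx":0,"wy":0,"wz":68,"claw":1},{"x":0,"y":0,"z":0,"wx":0,"wy":0,"wz":78,"claw":1},{"x":0,"y":0,"z":0,"wx":0,"wy":0,"wz":88,"claw":1},{"x":0,"y":0,"z":0,"wx":0,"wy":0,"wz":98,"claw":1},{"x":0,"y":0,"z":0,"wx":0,"wy":0,"wz":108,"claw":1},{"x":0,"y":0,"z":0,"wx":0,"wy":0,"wz":115,"claw":1}]'

```text
time: 8.57
eef_pos: [0.542, -0.2209, 0.1574]
eef_rot: [[0.312, 0.95, -0.001], [0.95, -0.312, 0.001], [0.0, -0.001, -1.0]]
wrist_force: [0.5, 0.8, -5.8]
finger_gap: 0.0295
grasp_force: 30.0
```

apply_moves --commands '[{"x":0,"y":0,"z":0,"wx":0,"wy":0,"wz":10,"claw":1},{"x":0,"y":0,"z":0,"wx":0,"wy":0,"wz":20,"claw":1},{"x":0,"y":0,"z":0,"wx":0,"wy":0,"wz":30,"claw":1},{"x":0,"y":0,"z":0,"wx":0,"wy":0,"wz":40,"claw":1},{"x":0,"y":0,"z":0,"wx":0,"wy":0,"wz":50,"claw":1},{"x":0,"y":0,"z":0,"wx":0,"wy":0,"wz":58,"claw":1},{"x":0,"y":0,"z":0,"wx":0,"wy":0,"wz":65,"claw":1},{"x":0,"y":0,"z":0,"wx":0,"wy":0,"wz":65,"claw":1}]'

```text
time: 9.57
eef_pos: [0.5421, -0.2209, 0.1575]
eef_rot: [[0.992, 0.125, -0.001], [0.125, -0.992, 0.001], [-0.001, -0.001, -1.0]]
wrist_force: [-0.3, -1.0, -5.2]
finger_gap: 0.0291
grasp_force: 30.0
```

```bash
python3 - <<'E'
from h import *
np.set_printoptions(precision=4,suppress=True)
s=manip.get_state();print(s['time'],s['eef_pos'],s['eef_rot'],s['qpos'],s['finger_gap'])
for cam in ('wrist','top'):
  im=snap(cam,cam+'6.png');
  L=cv2.createLineSegmentDetector().detect(cv2.cvtColor(im,cv2.COLOR_RGB2GRAY))[0][:,0]
  for l in L:
    if np.hypot(l[2]-l[0],l[3]-l[1])<50: continue
    a=ray(cam,l[0],l[1],.142);b=ray(cam,l[2],l[3],.142);m=(a+b)/2
    if abs(m[0]-.55)>.18 or abs(m[1]+.22)>.18: continue
    d=b-a;t=np.arctan2(d[1],d[0]);t=(t+np.pi/4)%(np.pi/2)-np.pi/4
    if abs(t-.12)<.06:print(cam,l.round(),a[:2],b[:2],'yaw %.3f len %.3f'%(t,np.hypot(*d[:2])))
E
```

```text
9.575 [ 0.5421 -0.2209  0.1575] [[ 0.9922  0.1245 -0.0011]
 [ 0.1245 -0.9922  0.0006]
 [-0.001  -0.0007 -1.    ]] [-0.4665  0.5055  1.6308 -0.      1.0065  0.9795] 0.02907231345913774
wrist [308. 316. 242. 316.] [ 0.5059 -0.2456] [ 0.5008 -0.2054] yaw 0.126 len 0.040
wrist [  1. 369. 558. 369.] [ 0.443  -0.0556] [ 0.4878 -0.4106] yaw 0.126 len 0.358
wrist [ 76. 316.   1. 316.] [ 0.4881 -0.1047] [ 0.4823 -0.0592] yaw 0.126 len 0.046
wrist [332. 253. 433. 254.] [ 0.5478 -0.253 ] [ 0.5548 -0.3112] yaw 0.120 len 0.059
wrist [117. 254. 218. 254.] [ 0.5318 -0.1297] [ 0.5392 -0.1878] yaw 0.126 len 0.059
wrist [248. 283. 302. 283.] [ 0.5227 -0.207 ] [ 0.5268 -0.2386] yaw 0.128 len 0.032
wrist [  1. 283.  74. 283.] [ 0.5044 -0.0613] [ 0.51   -0.1047] yaw 0.127 len 0.044
wrist [284. 180. 113. 180.] [ 0.5866 -0.2201] [ 0.575  -0.1278] yaw 0.126 len 0.093
wrist [112. 178.  94.  70.] [ 0.5756 -0.127 ] [ 0.6289 -0.1184] yaw 0.160 len 0.054
wrist [124. 252. 113. 187.] [ 0.5335 -0.1338] [ 0.571  -0.1277] yaw 0.161 len 0.038
wrist [452. 134. 463.  69.] [ 0.6213 -0.3042] [ 0.6525 -0.3014] yaw 0.091 le
[... 1735 characters left out ...]
 0.5041 -0.1038] yaw 0.124 len 0.051
wrist [112.  74. 126. 172.] [ 0.6282 -0.1272] [ 0.5801 -0.1348] yaw 0.156 len 0.049
wrist [437. 187. 428. 242.] [ 0.5932 -0.3037] [ 0.5615 -0.3067] yaw 0.097 len 0.032
wrist [129. 188. 138. 251.] [ 0.5712 -0.1362] [ 0.5353 -0.1418] yaw 0.155 len 0.036
wrist [346. 179. 288. 179.] [ 0.5909 -0.2532] [ 0.587  -0.2222] yaw 0.126 len 0.031
top [320. 214. 331. 308.] [ 0.6196 -0.0828] [ 0.4111 -0.1078] yaw 0.119 len 0.210
top [324. 307. 317. 248.] [ 0.4136 -0.0922] [ 0.5428 -0.076 ] yaw 0.125 len 0.130
top [316. 207. 383. 201.] [ 0.636  -0.0731] [ 0.6551 -0.2281] yaw 0.123 len 0.156
top [381. 203. 321. 209.] [ 0.6486 -0.222 ] [ 0.6313 -0.0847] yaw 0.125 len 0.138
```

View pics/top6.png

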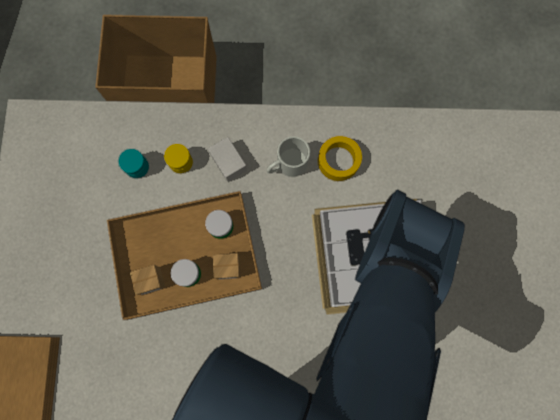

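View pics/wrist6.png

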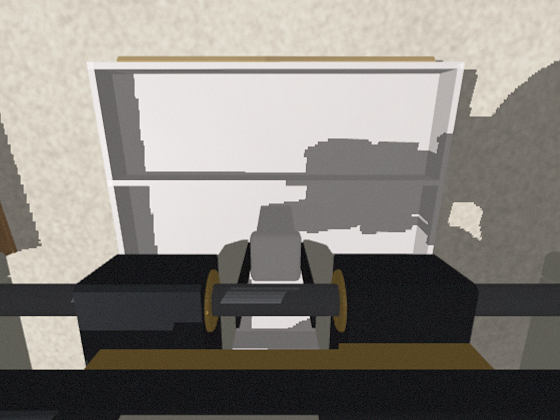

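```bash
python3 - <<'E'
from h import *
from scipy.optimize import least_squares
np.set_printoptions(precision=4,suppress=True)
# insert model points: outer top far corners, inner wall (x=35) top ends in image
P=np.array([[.113,.12,.026],[.113,-.12,.026],[.033,.118,.026],[.033,-.118,.026]])
from scipy.spatial.transform import Rotation as Ro
U=np.array([[89,64],[463,64],[110,184],[438,184]])
f=lambda q:np.concatenate([proj('wrist',Ro.from_euler('ZYX',[q[3],q[4],0]).apply(p)+q[:3])-u for p,u in zip(P,U)])
r=least_squares(f,[.54,-.22,.08,.12,0]);print(r.x,r.fun.round(1))
e=np.array([np.cos(.123),np.sin(.123)]);n=[-e[1],e[0]]
s=manip.get_state();print('centre e,n',e@r.x[:2],n@r.x[:2],'tcp',e@s['eef_pos'][:2],n@s['eef_pos'][:2],s['grasp_force'])
# case back rim outer edge
for u in((118,56),(432,56)):
  p=ray('wrist',*u,.042);print(p,e@p[:2],n@p[:2])
E
```

```text
[ 0.5438 -0.2204  0.0621  0.1242 -0.0559] [-0.5 -1.4 -1.2 -0.8  1.5  1.   0.5  1.5]
centre e,n 0.5126404229567214 -0.285435515480395 tcp 0.5109500841672009 -0.28579316775128577 29.997558295726776
[ 0.6552 -0.0799  0.042 ] 0.6404388702934014 -0.15969399859316136
[ 0.6867 -0.3288  0.042 ] 0.6411361470787629 -0.41053111308780477
```

The grip slackened during the turn and the tray slid about 48 mm down. It is now held by the cap at the fingertips, tilted about 3° but still centred over the case. I'll lower it into the case and check it there.

apply_moves --commands '[{"x":0,"y":0,"z":6,"wx":0,"wy":0,"wz":0,"claw":1},{"x":0,"y":0,"z":15,"wx":0,"wy":0,"wz":0,"claw":1},{"x":0,"y":0,"z":24,"wx":0,"wy":0,"wz":0,"claw":1},{"x":0,"y":0,"z":32,"wx":0,"wy":0,"wz":0,"claw":1},{"x":0,"y":0,"z":40,"wx":0,"wy":0,"wz":0,"claw":1},{"x":0,"y":0,"z":46,"wx":0,"wy":0,"wz":0,"claw":1},{"x":0,"y":0,"z":50,"wx":0,"wy":0,"wz":0,"claw":1},{"x":0,"y":0,"z":50,"wx":0,"wy":0,"wz":0,"claw":1}]'

```text
time: 10.68
eef_pos: [0.5423, -0.221, 0.1081]
eef_rot: [[0.992, 0.124, -0.0], [0.124, -0.992, 0.0], [-0.0, -0.0, -1.0]]
wrist_force: [0.5, 0.1, -5.5]
finger_gap: 0.0293
grasp_force: 30.0
```

apply_moves --commands '[{"x":0,"y":0,"z":2,"wx":0,"wy":0,"wz":0,"claw":1},{"x":0,"y":0,"z":4,"wx":0,"wy":0,"wz":0,"claw":1},{"x":0,"y":0,"z":5,"wx":0,"wy":0,"wz":0,"claw":1},{"x":0,"y":0,"z":6,"wx":0,"wy":0,"wz":0,"claw":1}]'

```text
time: 11.18
eef_pos: [0.5425, -0.2211, 0.1024]
eef_rot: [[0.992, 0.124, 0.0], [0.124, -0.992, -0.0], [0.0, 0.0, -1.0]]
wrist_force: [1.7, 0.0, -4.2]
finger_gap: 0.0294
grasp_force: 30.0
```

apply_moves --commands '[{"x":0,"y":0,"z":1,"wx":0,"wy":0,"wz":0,"claw":0.6},{"x":0,"y":0,"z":0,"wx":0,"wy":0,"wz":0,"claw":0.4},{"x":0,"y":0,"z":-10,"wx":0,"wy":0,"wz":0,"claw":0.3},{"x":0,"y":0,"z":-50,"wx":0,"wy":0,"wz":0,"claw":0.3},{"x":0,"y":0,"z":-100,"wx":0,"wy":0,"wz":0,"claw":0.3},{"x":0,"y":0,"z":-150,"wx":0,"wy":0,"wz":0,"claw":0.3},{"x":-40,"y":0,"z":-190,"wx":0,"wy":0,"wz":0,"claw":0},{"x":-80,"y":0,"z":-190,"wx":0,"wy":0,"wz":0,"claw":0},{"x":-80,"y":0,"z":-190,"wx":0,"wy":0,"wz":0,"claw":0}]'

```text
time: 12.3
eef_pos: [0.4615, -0.2312, 0.2939]
eef_rot: [[0.993, 0.122, 0.002], [0.122, -0.993, -0.001], [0.001, 0.001, -1.0]]
wrist_force: [0.9, -0.4, 0.3]
finger_gap: 0.0899
grasp_force: 0.0
```

```bash
python3 - <<'E'
from h import *
np.set_printoptions(precision=4,suppress=True)
s=manip.get_state();print(s['time'],s['eef_pos'])
snap('wrist','w7.png')
for n in ['handle','insert','trough','jar_pocket0']:
    print(n,[(np.round(d['point'],4).tolist(),round(d['confidence'],2)) for d in viewer.place_of('wrist',n)][:4])
E
```

```text
12.3 [ 0.4615 -0.2312  0.2939]
handle [([0.5458, -0.2188, 0.0582], 0.68)]
insert [([0.5387, -0.2207, 0.0051], 0.86)]
trough [([0.6171, -0.2137, 0.0111], 0.74)]
jar_pocket0 [([0.4546, -0.1564, 0.0086], 0.88), ([0.4748, -0.2306, 0.009], 0.74), ([0.4777, -0.3058, 0.0087], 0.57)]
```

View pics/w7.png

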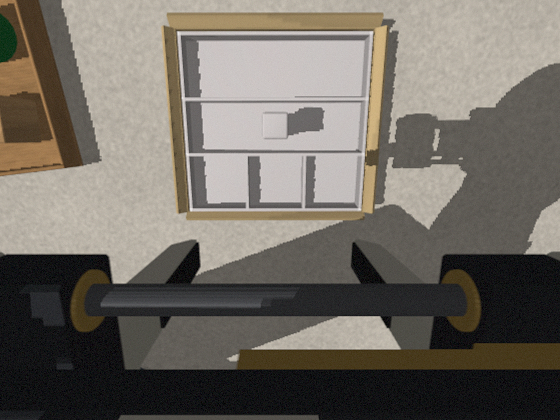

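The tray looks seated, with its pockets along the low front, robot side, at rows 155–210. I'll check the fit numerically while moving over the carton.

```bash
python3 - <<'E'
from h import *
from scipy.optimize import least_squares
from scipy.spatial.transform import Rotation as Ro
np.set_printoptions(precision=4,suppress=True)
P=np.array([[.113,.12,.026],[.113,-.12,.026],[-.113,.12,.026],[-.113,-.12,.026]])
U=np.array([[178.5,32],[373,32],[189.5,212],[364,211]])
f=lambda q:np.concatenate([proj('wrist',Ro.from_euler('ZYX',q[3:]).apply(p)+q[:3])-u for p,u in zip(P,U)])
r=least_squares(f,[.54,-.22,.01,.12,0,0]);print(r.x,r.fun.round(1))
e=np.array([np.cos(.123),np.sin(.123)]);n=[-e[1],e[0]];print(e@r.x[:2],n@r.x[:2])
print(rel([.42,.22,.33]))
E
```

```text
[ 0.5427 -0.2224  0.0058  0.1285  0.0556  0.0122] [ 0.3 -0.1 -0.1 -0.2 -0.   0.3 -0.2  0. ]
0.5113533959035861 -0.28731013766040314
[  12.7 -452.7  -37.8]
```

apply_moves --commands '[{"x":0,"y":-55,"z":-10,"wx":0,"wy":0,"wz":0,"claw":0},{"x":0,"y":-115,"z":-20,"wx":0,"wy":0,"wz":0,"claw":0},{"x":0,"y":-175,"z":-30,"wx":0,"wy":0,"wz":0,"claw":0},{"x":0,"y":-235,"z":-36,"wx":0,"wy":0,"wz":0,"claw":0},{"x":5,"y":-295,"z":-36,"wx":0,"wy":0,"wz":0,"claw":0},{"x":10,"y":-355,"z":-36,"wx":0,"wy":0,"wz":0,"claw":0},{"x":13,"y":-410,"z":-36,"wx":0,"wy":0,"wz":0,"claw":0},{"x":13,"y":-452,"z":-36,"wx":0,"wy":0,"wz":0,"claw":0},{"x":13,"y":-452,"z":-36,"wx":0,"wy":0,"wz":0,"claw":0},{"x":13,"y":-452,"z":-36,"wx":0,"wy":0,"wz":0,"claw":0}]'

```text
time: 13.8
eef_pos: [0.4201, 0.2191, 0.328]
eef_rot: [[0.992, 0.124, -0.0], [0.124, -0.992, -0.0], [-0.001, 0.0, -1.0]]
wrist_force: [0.0, -0.5, -0.8]
finger_gap: 0.0931
grasp_force: 0.0
```

```bash
python3 - <<'E'
from h import *
np.set_printoptions(precision=4,suppress=True)
s=manip.get_state();print(s['time'],s['eef_pos'],s['eef_rot'][0])
snap('wrist','w8.png');snap('top','top8.png')
for c in('wrist','top'):
  for n in ['jar1','box1']:
    print(c,n,[(np.round(d['point'],4).tolist(),round(d['confidence'],2),proj(c,d['point']).round().tolist()) for d in viewer.place_of(c,n)][:7])
E
```

```text
13.8 [0.4201 0.2191 0.328 ] [ 0.9922  0.1243 -0.0005]
wrist jar1 [([0.6132, 0.1603, 0.0059], 0.94, [332.0, 53.0]), ([0.488, 0.238, 0.0053], 0.72, [268.0, 136.0])]
wrist box1 [([0.5041, 0.1383, 0.0058], 0.6, [334.0, 133.0]), ([0.4682, 0.3225, 0.008], 0.57, [211.0, 142.0])]
top jar1 [([0.6112, 0.1595, 0.0027], 0.93, [220.0, 226.0]), ([0.4882, 0.233, 0.0033], 0.64, [188.0, 274.0]), ([0.7648, 0.3872, -0.0002], 0.64, [136.0, 167.0]), ([0.7775, 0.2743, 0.0016], 0.62, [179.0, 163.0])]
top box1 [([0.5082, 0.1362, 0.0023], 0.57, [227.0, 267.0])]
```

View pics/w8.png

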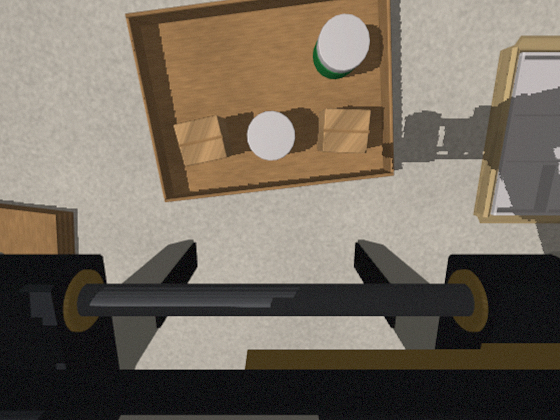

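The carton, in the wrist view, holds:
- Jars: lids at (271,135) and (343,43), green tea with white lids.
- Boxes: (200,140) and (346,130).

The turquoise and yellow pots lie outside it, so these four are the stock. I'll check seating against the first side view by edges, and measure the items.

```bash
python3 - <<'E'
from h import *
np.set_printoptions(precision=4,suppress=True)
for nm,u,v,z in(('jarA',271,135,.067),('jarB',343,43,.067),('boxA',200,140,.065),('boxB',346,130,.065)):
  print(nm,ray('wrist',u,v,z))
im=cv2.imread('pics/w8.png',0)
L=cv2.createLineSegmentDetector().detect(im)[0][:,0]
for l in L:
  if l[:4:2].min()<125 or l[:4:2].max()>410 or l[1::2].max()>205 or np.hypot(l[2]-l[0],l[3]-l[1])<25:continue
  a=ray('wrist',l[0],l[1],.065);b=ray('wrist',l[2],l[3],.065);d=b-a;t=np.arctan2(d[1],d[0]);t=(t+np.pi/4)%(np.pi/2)-np.pi/4
  print(l.round(),'yaw %.3f len %.3f'%(t,np.hypot(*d[:2])))
b=snap('side','side9.png');a=cv2.imread('pics/side0.png',0);b=cv2.cvtColor(b,cv2.COLOR_RGB2GRAY)
for i in(a,b):
  print('---')
  for l in sorted(cv2.createLineSegmentDetector().detect(i[240:390,190:380])[0][:,0].tolist(),key=lambda l:l[0]):
    l=np.array(l)+[190,240,190,240]
    if np.hypot(l[2]-l[0],l[3]-l[1])>60:print(l.round(1))
E
```

```text
jarA [0.4895 0.2327 0.067 ]
jarB [0.609  0.1577 0.067 ]
boxA [0.4716 0.3257 0.065 ]
boxB [0.5078 0.1353 0.065 ]
[369.  49. 366.  23.] yaw 0.315 len 0.030
[366. 148. 370. 111.] yaw 0.077 len 0.048
[173. 125. 184. 166.] yaw 0.328 len 0.054
[226. 156. 216. 114.] yaw 0.326 len 0.055
[165. 200. 126.  14.] yaw 0.240 len 0.232
[365.  72. 329.  80.] yaw 0.305 len 0.046
[401.  74. 401. 117.] yaw 0.237 len 0.052
[369. 109. 326. 108.] yaw 0.103 len 0.057
[393. 174. 164. 200.] yaw 0.239 len 0.318
[338.  -1. 158.  23.] yaw 0.238 len 0.219
[126.  14. 254.  -1.] yaw 0.223 len 0.156
[258. 183. 358. 171.] yaw 0.234 len 0.137
[198. 190. 247. 184.] yaw 0.227 len 0.068
[348. 105. 382. 106.] yaw 0.099 len 0.044
[392. 139. 389.   1.] yaw 0.239 len 0.163
[383. 108. 382. 141.] yaw 0.177 len 0.041
[387.  49. 389. 139.] yaw 0.238 len 0.109
[386.   1. 387.  42.] yaw 0.229 len 0.045
[380. 103. 380.  69.] yaw 0.224 len 0.040
---
[202.  272.1 300.6 240.6]
[238.8 388.3 207.4 309.2]
[240.7 269.4 286.1 354.8]
[245.  382.  366.9 330.6]
[246.5 374.7 361.8 326.7]
[282.6 356.5 244.1 282. ]
[288.1 286.9 322.3 341.2]
[309.1 240.8 373.  325.7]
[364.5 328.4 245.6 378. ]
[377.4 354.1 297.4 389.4]
---
[245.5 375.2 361.8 326.7]
[246.8 381.2 366.9 330.6]
[301.8 249.4 356.3 324.8]
[309.1 240.8 373.  325.7]
[353.1 328.1 305.9 261.3]
[360.4 325.8 309.3 255.7]
[364.5 328.4 246.6 377.5]
[377.4 354.1 297.4 389.4]
```

The tray's edges match the first seated view, so it is home. Picking the nearer jar at (0.489, 0.234).

apply_moves --commands '[{"x":20,"y":-2,"z":15,"wx":0,"wy":0,"wz":-10,"claw":0},{"x":40,"y":-4,"z":35,"wx":0,"wy":0,"wz":-20,"claw":0},{"x":60,"y":-5,"z":55,"wx":0,"wy":0,"wz":-30,"claw":0},{"x":70,"y":-5,"z":75,"wx":0,"wy":0,"wz":-40,"claw":0},{"x":70,"y":-5,"z":95,"wx":0,"wy":0,"wz":-50,"claw":0},{"x":70,"y":-5,"z":115,"wx":0,"wy":0,"wz":-60,"claw":0},{"x":70,"y":-5,"z":135,"wx":0,"wy":0,"wz":-70,"claw":0},{"x":70,"y":-5,"z":155,"wx":0,"wy":0,"wz":-80,"claw":0},{"x":70,"y":-5,"z":175,"wx":0,"wy":0,"wz":-90,"claw":0},{"x":70,"y":-5,"z":195,"wx":0,"wy":0,"wz":-90,"claw":0},{"x":70,"y":-5,"z":195,"wx":0,"wy":0,"wz":-90,"claw":0}]'

```text
time: 15.52
eef_pos: [0.4883, 0.2324, 0.1323]
eef_rot: [[-0.123, 0.992, -0.002], [0.992, 0.123, -0.001], [-0.001, -0.002, -1.0]]
wrist_force: [-0.1, -0.5, 0.5]
finger_gap: 0.093
grasp_force: 0.0
```

```bash
python3 - <<'E'
from h import *
np.set_printoptions(precision=4,suppress=True)
s=manip.get_state();print(s['time'],s['eef_pos'],s['eef_rot'][0],rel([.4892,.2335,.062]))
snap('wrist','w10.png')
for n in ['jar1','box1']:
    print(n,[(np.round(d['point'],4).tolist(),round(d['confidence'],2),proj('wrist',d['point']).round().tolist()) for d in viewer.place_of('wrist',n)][:7])
E
```

```text
15.525 [0.4883 0.2324 0.1323] [-0.1229  0.9924 -0.0023] [ 1.1  1.2 70.3]
jar1 [([0.4883, 0.238, 0.0064], 0.66, [275.0, 206.0])]
box1 [([0.5035, 0.1395, 0.0063], 0.94, [278.0, 301.0]), ([0.4707, 0.3259, 0.0045], 0.71, [267.0, 105.0])]
```

apply_moves --commands '[{"x":3,"y":1,"z":40,"wx":0,"wy":0,"wz":0,"claw":0},{"x":3,"y":1,"z":65,"wx":0,"wy":0,"wz":0,"claw":0},{"x":3,"y":1,"z":71,"wx":0,"wy":0,"wz":0,"claw":0},{"x":3,"y":1,"z":71,"wx":0,"wy":0,"wz":0,"claw":0},{"x":3,"y":1,"z":71,"wx":0,"wy":0,"wz":0,"claw":1},{"x":3,"y":1,"z":71,"wx":0,"wy":0,"wz":0,"claw":1},{"x":3,"y":1,"z":71,"wx":0,"wy":0,"wz":0,"claw":1},{"x":3,"y":1,"z":71,"wx":0,"wy":0,"wz":0,"claw":1},{"x":3,"y":1,"z":71,"wx":0,"wy":0,"wz":0,"claw":1},{"x":3,"y":1,"z":30,"wx":0,"wy":0,"wz":0,"claw":1},{"x":3,"y":1,"z":-20,"wx":0,"wy":0,"wz":0,"claw":1},{"x":3,"y":1,"z":-20,"wx":0,"wy":0,"wz":0,"claw":1}]'

```text
time: 17.18
eef_pos: [0.4909, 0.2365, 0.1563]
eef_rot: [[-0.124, 0.992, 0.005], [0.992, 0.124, 0.002], [0.001, 0.006, -1.0]]
wrist_force: [0.2, -0.7, -2.4]
finger_gap: 0.0638
grasp_force: 30.0
```

```bash
cat >> h.py <<'E'
C=np.array([.5427,-.2218]);YAW=.124
def slot(x,y,z):
    c,s=np.cos(YAW),np.sin(YAW);return [C[0]+c*x-s*y,C[1]+s*x+c*y,z]
E
python3 - <<'E'
from h import *
for y in(.0787,-.0787):print(slot(-.073,y,.18),rel(slot(-.073,y,.18)))
E
```

```text
[np.float64(0.4605266945853801), np.float64(-0.15273309130100288), 0.18] [-382.5  -78.2  -24.7]
[np.float64(0.479994315921521), np.float64(-0.3089245498367136), 0.18] [-539.9  -78.2  -25. ]
```

apply_moves --commands '[{"x":-50,"y":-8,"z":0,"wx":0,"wy":0,"wz":0,"claw":1},{"x":-110,"y":-16,"z":0,"wx":0,"wy":0,"wz":0,"claw":1},{"x":-170,"y":-25,"z":0,"wx":0,"wy":0,"wz":0,"claw":1},{"x":-230,"y":-34,"z":0,"wx":0,"wy":0,"wz":0,"claw":1},{"x":-290,"y":-43,"z":0,"wx":0,"wy":0,"wz":0,"claw":1},{"x":-350,"y":-52,"z":0,"wx":0,"wy":0,"wz":0,"claw":1},{"x":-410,"y":-61,"z":0,"wx":0,"wy":0,"wz":0,"claw":1},{"x":-465,"y":-70,"z":0,"wx":0,"wy":0,"wz":0,"claw":1},{"x":-515,"y":-78,"z":0,"wx":0,"wy":0,"wz":0,"claw":1},{"x":-540,"y":-78,"z":0,"wx":0,"wy":0,"wz":0,"claw":1},{"x":-540,"y":-78,"z":0,"wx":0,"wy":0,"wz":0,"claw":1},{"x":-540,"y":-78,"z":0,"wx":0,"wy":0,"wz":0,"claw":1}]'

```text
time: 18.68
eef_pos: [0.4783, -0.3084, 0.1522]
eef_rot: [[-0.124, 0.992, -0.002], [0.992, 0.124, 0.001], [0.002, -0.001, -1.0]]
wrist_force: [0.3, 0.6, -1.6]
finger_gap: 0.0634
grasp_force: 30.0
```

```bash
python3 - <<'E'
from h import *
s=manip.get_state();print(s['time'],s['eef_pos'],s['finger_gap'],rel(slot(-.073,-.0787,.067)))
im=snap('wrist','w11.png')
for n in ['jar1','jar_pocket0','handle','insert']:
    print(n,[(np.round(d['point'],4).tolist(),round(d['confidence'],2)) for d in viewer.place_of('wrist',n)][:4])
E
```

```text
18.675 [ 0.47832849 -0.30844759  0.15222495] 0.0633844738797429 [-0.8  1.7 85.2]
jar1 [([0.4815, -0.3046, 0.0973], 0.89)]
jar_pocket0 [([0.4711, -0.229, 0.011], 0.98), ([0.4815, -0.3072, 0.0091], 0.82), ([0.4599, -0.1541, 0.0074], 0.6)]
handle [([0.5429, -0.2226, 0.0584], 0.82)]
insert [([0.5429, -0.2168, 0.0042], 0.6)]
```

apply_moves --commands '[{"x":0,"y":2,"z":40,"wx":0,"wy":0,"wz":0,"claw":1},{"x":0,"y":2,"z":65,"wx":0,"wy":0,"wz":0,"claw":1},{"x":0,"y":2,"z":78,"wx":0,"wy":0,"wz":0,"claw":1},{"x":0,"y":2,"z":83,"wx":0,"wy":0,"wz":0,"claw":1},{"x":0,"y":2,"z":84,"wx":0,"wy":0,"wz":0,"claw":1},{"x":0,"y":2,"z":84,"wx":0,"wy":0,"wz":0,"claw":1}]'

```text
time: 19.68
eef_pos: [0.4811, -0.3096, 0.07]
eef_rot: [[-0.124, 0.992, 0.001], [0.992, 0.124, -0.001], [-0.001, 0.001, -1.0]]
wrist_force: [0.5, 1.2, -0.7]
finger_gap: 0.0635
grasp_force: 30.0
```

apply_moves --commands '[{"x":0,"y":0,"z":0,"wx":0,"wy":0,"wz":0,"claw":0},{"x":0,"y":0,"z":0,"wx":0,"wy":0,"wz":0,"claw":0},{"x":0,"y":0,"z":-10,"wx":0,"wy":0,"wz":0,"claw":0},{"x":0,"y":0,"z":-60,"wx":0,"wy":0,"wz":0,"claw":0},{"x":0,"y":0,"z":-110,"wx":0,"wy":0,"wz":0,"claw":0},{"x":50,"y":20,"z":-110,"wx":0,"wy":0,"wz":0,"claw":0},{"x":105,"y":45,"z":-110,"wx":0,"wy":0,"wz":0,"claw":0},{"x":160,"y":70,"z":-110,"wx":0,"wy":0,"wz":0,"claw":0},{"x":215,"y":95,"z":-110,"wx":0,"wy":0,"wz":0,"claw":0},{"x":270,"y":120,"z":-110,"wx":0,"wy":0,"wz":0,"claw":0},{"x":325,"y":145,"z":-110,"wx":0,"wy":0,"wz":0,"claw":0},{"x":380,"y":165,"z":-110,"wx":0,"wy":0,"wz":0,"claw":0}]'

```text
time: 21.18
eef_pos: [0.5981, 0.0902, 0.1802]
eef_rot: [[-0.124, 0.992, 0.001], [0.992, 0.124, 0.0], [-0.0, 0.001, -1.0]]
wrist_force: [0.9, -0.3, -0.0]
finger_gap: 0.093
grasp_force: 0.0
```

```bash
python3 - <<'E'
from h import *
s=manip.get_state();print(s['time'],s['eef_pos'],s['finger_gap'],rel([.6105,.159,.062]))
snap('top','t12.png');snap('wrist','w12.png')
for c in('wrist','top'):
 for n in ['jar1','box1']:
    print(c,n,[(np.round(d['point'],4).tolist(),round(d['confidence'],2)) for d in viewer.place_of(c,n)][:6])
E
```

```text
21.175 [0.59806525 0.09020664 0.18022866] 0.09299302037325193 [ 66.7  20.7 118.2]
wrist jar1 [([0.6115, 0.1596, 0.0063], 0.94), ([0.7789, 0.2696, 0.0019], 0.83)]
wrist box1 [([0.5046, 0.139, 0.0048], 0.7)]
top jar1 [([0.4847, -0.3139, 0.0106], 0.84), ([0.7631, 0.3873, -0.0006], 0.83), ([0.7805, 0.2749, -0.0009], 0.65), ([0.6102, 0.1588, 0.0018], 0.47)]
top box1 [([0.4675, 0.3233, 0.0038], 0.76)]
```

apply_moves --commands '[{"x":50,"y":16,"z":10,"wx":0,"wy":0,"wz":0,"claw":0},{"x":67,"y":21,"z":50,"wx":0,"wy":0,"wz":0,"claw":0},{"x":67,"y":21,"z":95,"wx":0,"wy":0,"wz":0,"claw":0},{"x":67,"y":21,"z":114,"wx":0,"wy":0,"wz":0,"claw":0},{"x":67,"y":21,"z":116,"wx":0,"wy":0,"wz":0,"claw":0},{"x":67,"y":21,"z":116,"wx":0,"wy":0,"wz":0,"claw":1},{"x":67,"y":21,"z":116,"wx":0,"wy":0,"wz":0,"claw":1},{"x":67,"y":21,"z":116,"wx":0,"wy":0,"wz":0,"claw":1},{"x":67,"y":21,"z":116,"wx":0,"wy":0,"wz":0,"claw":1},{"x":67,"y":21,"z":75,"wx":0,"wy":0,"wz":0,"claw":1},{"x":67,"y":21,"z":20,"wx":0,"wy":0,"wz":0,"claw":1},{"x":67,"y":21,"z":20,"wx":0,"wy":0,"wz":0,"claw":1}]'

```text
time: 22.98
eef_pos: [0.6118, 0.1576, 0.1632]
eef_rot: [[-0.124, 0.992, 0.007], [0.992, 0.124, 0.001], [0.0, 0.007, -1.0]]
wrist_force: [0.8, -0.7, -2.9]
finger_gap: 0.0636
grasp_force: 30.0
```

```bash
python3 - <<'E'
from h import *
s=manip.get_state();print(s['time'],s['eef_pos'],rel(slot(-.073,.0787,.16)))
E
```

```text
22.975 [0.61184459 0.15762284 0.16323041] [-289.3 -188.6    1.8]
```

apply_moves --commands '[{"x":-45,"y":-28,"z":0,"wx":0,"wy":0,"wz":0,"claw":1},{"x":-97,"y":-62,"z":0,"wx":0,"wy":0,"wz":0,"claw":1},{"x":-149,"y":-96,"z":0,"wx":0,"wy":0,"wz":0,"claw":1},{"x":-201,"y":-130,"z":0,"wx":0,"wy":0,"wz":0,"claw":1},{"x":-250,"y":-164,"z":0,"wx":0,"wy":0,"wz":0,"claw":1},{"x":-289,"y":-188,"z":0,"wx":0,"wy":0,"wz":0,"claw":1},{"x":-289,"y":-188,"z":0,"wx":0,"wy":0,"wz":0,"claw":1},{"x":-289,"y":-188,"z":0,"wx":0,"wy":0,"wz":0,"claw":1}]'

```text
time: 23.98
eef_pos: [0.4589, -0.1523, 0.1584]
eef_rot: [[-0.123, 0.992, -0.001], [0.992, 0.123, 0.001], [0.001, -0.001, -1.0]]
wrist_force: [-0.5, 0.6, -2.3]
finger_gap: 0.0632
grasp_force: 30.0
```

```bash
python3 - <<'E'
from h import *
s=manip.get_state();print(s['time'],s['eef_pos'],rel(slot(-.073,.0787,.069)))
E
```

```text
23.975 [ 0.45891409 -0.15228898  0.1584092 ] [-0.7  1.7 89.4]
```

apply_moves --commands '[{"x":0,"y":2,"z":40,"wx":0,"wy":0,"wz":0,"claw":1},{"x":0,"y":2,"z":68,"wx":0,"wy":0,"wz":0,"claw":1},{"x":0,"y":2,"z":82,"wx":0,"wy":0,"wz":0,"claw":1},{"x":0,"y":2,"z":87,"wx":0,"wy":0,"wz":0,"claw":1},{"x":0,"y":2,"z":89,"wx":0,"wy":0,"wz":0,"claw":1},{"x":0,"y":2,"z":89,"wx":0,"wy":0,"wz":0,"claw":1}]'

```text
time: 24.72
eef_pos: [0.4616, -0.1526, 0.0709]
eef_rot: [[-0.124, 0.992, 0.001], [0.992, 0.124, -0.0], [-0.001, 0.001, -1.0]]
wrist_force: [1.3, 0.1, -4.1]
finger_gap: 0.0635
grasp_force: 30.0
```

apply_moves --commands '[{"x":0,"y":0,"z":0,"wx":0,"wy":0,"wz":0,"claw":0},{"x":0,"y":0,"z":0,"wx":0,"wy":0,"wz":0,"claw":0},{"x":0,"y":0,"z":-10,"wx":0,"wy":0,"wz":0,"claw":0},{"x":0,"y":0,"z":-60,"wx":0,"wy":0,"wz":0,"claw":0},{"x":0,"y":0,"z":-110,"wx":0,"wy":0,"wz":0,"claw":0},{"x":55,"y":15,"z":-115,"wx":0,"wy":0,"wz":2,"claw":0},{"x":110,"y":30,"z":-115,"wx":0,"wy":0,"wz":2,"claw":0},{"x":165,"y":45,"z":-115,"wx":0,"wy":0,"wz":2,"claw":0},{"x":220,"y":62,"z":-115,"wx":0,"wy":0,"wz":2,"claw":0},{"x":260,"y":78,"z":-115,"wx":0,"wy":0,"wz":2,"claw":0},{"x":281,"y":82,"z":-115,"wx":0,"wy":0,"wz":2,"claw":0},{"x":281,"y":82,"z":-115,"wx":0,"wy":0,"wz":2,"claw":0}]'

```text
time: 26.22
eef_pos: [0.5078, 0.1375, 0.1858]
eef_rot: [[-0.091, 0.996, 0.001], [0.996, 0.091, 0.0], [0.0, 0.001, -1.0]]
wrist_force: [-0.3, -0.3, 0.1]
finger_gap: 0.0929
grasp_force: 0.0
```

```bash
python3 - <<'E'
from h import *
s=manip.get_state();print(s['time'],s['eef_pos'],s['eef_rot'][0],s['finger_gap'],rel([.506,.137,.060]))
snap('top','t13.png');snap('wrist','w13.png')
for c in('wrist','top'):
 for n in ['jar1','box1']:
    print(c,n,[(np.round(d['point'],4).tolist(),round(d['confidence'],2)) for d in viewer.place_of(c,n)][:6])
E
```

```text
26.225 [0.50781356 0.13745021 0.18583193] [-9.09439914e-02  9.95855881e-01  5.05450943e-04] 0.09292791760462915 [ -0.3  -1.9 125.8]
wrist jar1 [([0.7787, 0.2696, -0.0007], 0.66), ([0.5354, 0.2468, 0.002], 0.63)]
wrist box1 [([0.4693, 0.3207, 0.002], 0.73), ([0.5065, 0.1378, 0.006], 0.7)]
top jar1 [([0.7596, 0.3876, 0.0013], 0.93), ([0.4621, -0.1538, 0.0079], 0.9), ([0.4825, -0.3139, 0.0086], 0.77), ([0.7793, 0.2736, 0.0008], 0.64)]
top box1 [([0.4667, 0.3224, 0.0069], 0.77)]
```

apply_moves --commands '[{"x":0,"y":-1,"z":50,"wx":0,"wy":0,"wz":0,"claw":0},{"x":0,"y":-1,"z":100,"wx":0,"wy":0,"wz":0,"claw":0},{"x":0,"y":-1,"z":122,"wx":0,"wy":0,"wz":0,"claw":0},{"x":0,"y":-1,"z":126,"wx":0,"wy":0,"wz":0,"claw":0},{"x":0,"y":-1,"z":126,"wx":0,"wy":0,"wz":0,"claw":1},{"x":0,"y":-1,"z":126,"wx":0,"wy":0,"wz":0,"claw":1},{"x":0,"y":-1,"z":126,"wx":0,"wy":0,"wz":0,"claw":1},{"x":0,"y":-1,"z":126,"wx":0,"wy":0,"wz":0,"claw":1},{"x":0,"y":-1,"z":126,"wx":0,"wy":0,"wz":0,"claw":1},{"x":0,"y":-1,"z":80,"wx":0,"wy":0,"wz":0,"claw":1},{"x":0,"y":-1,"z":30,"wx":0,"wy":0,"wz":0,"claw":1},{"x":0,"y":-1,"z":30,"wx":0,"wy":0,"wz":0,"claw":1}]'

```text
time: 28.02
eef_pos: [0.5085, 0.1367, 0.1584]
eef_rot: [[-0.089, 0.996, 0.006], [0.996, 0.089, 0.001], [0.001, 0.006, -1.0]]
wrist_force: [0.2, 0.2, -2.4]
finger_gap: 0.0557
grasp_force: 30.0
```

```bash
python3 - <<'E'
from h import *
s=manip.get_state();print(s['time'],s['eef_pos'],rel(slot(.073,.065,.157)),rel(slot(.073,-.065,.157)))
E
```

```text
28.025 [0.50848321 0.13667291 0.15835107] [-292.6   72.9    1.6] [-422.5   77.4    1.6]
```

apply_moves --commands '[{"x":-50,"y":10,"z":0,"wx":0,"wy":0,"wz":-2,"claw":1},{"x":-110,"y":22,"z":0,"wx":0,"wy":0,"wz":-2,"claw":1},{"x":-170,"y":33,"z":0,"wx":0,"wy":0,"wz":-2,"claw":1},{"x":-230,"y":44,"z":0,"wx":0,"wy":0,"wz":-2,"claw":1},{"x":-290,"y":55,"z":0,"wx":0,"wy":0,"wz":-2,"claw":1},{"x":-345,"y":66,"z":0,"wx":0,"wy":0,"wz":-2,"claw":1},{"x":-395,"y":76,"z":0,"wx":0,"wy":0,"wz":-2,"claw":1},{"x":-422,"y":77,"z":0,"wx":0,"wy":0,"wz":-2,"claw":1},{"x":-422,"y":77,"z":0,"wx":0,"wy":0,"wz":-2,"claw":1},{"x":-422,"y":77,"z":0,"wx":0,"wy":0,"wz":-2,"claw":1}]'

```text
time: 29.28
eef_pos: [0.6206, -0.2761, 0.154]
eef_rot: [[-0.124, 0.992, -0.002], [0.992, 0.124, 0.001], [0.001, -0.002, -1.0]]
wrist_force: [-0.4, 0.2, -1.4]
finger_gap: 0.0556
grasp_force: 30.0
```

```bash
python3 - <<'E'
from h import *
s=manip.get_state();print(s['time'],s['eef_pos'],s['eef_rot'][0],s['finger_gap'],rel(slot(.073,-.065,.066)))
E
```

```text
29.275 [ 0.62059457 -0.2760936   0.15403732] [-0.12382041  0.99230316 -0.00171517] 0.05555543797157053 [-1.6  2.6 88. ]
```

apply_moves --commands '[{"x":-1,"y":2,"z":40,"wx":0,"wy":0,"wz":0,"claw":1},{"x":-1,"y":2,"z":68,"wx":0,"wy":0,"wz":0,"claw":1},{"x":-1,"y":2,"z":82,"wx":0,"wy":0,"wz":0,"claw":1},{"x":-1,"y":2,"z":86,"wx":0,"wy":0,"wz":0,"claw":1},{"x":-1,"y":2,"z":88,"wx":0,"wy":0,"wz":0,"claw":1},{"x":-1,"y":2,"z":88,"wx":0,"wy":0,"wz":0,"claw":1}]'

```text
time: 30.02
eef_pos: [0.6236, -0.278, 0.0682]
eef_rot: [[-0.124, 0.992, 0.001], [0.992, 0.124, -0.001], [-0.001, 0.001, -1.0]]
wrist_force: [0.1, 0.3, -1.9]
finger_gap: 0.0558
grasp_force: 30.0
```

apply_moves --commands '[{"x":0,"y":0,"z":0,"wx":0,"wy":0,"wz":0,"claw":0},{"x":0,"y":0,"z":0,"wx":0,"wy":0,"wz":0,"claw":0},{"x":0,"y":0,"z":-10,"wx":0,"wy":0,"wz":0,"claw":0},{"x":0,"y":0,"z":-60,"wx":0,"wy":0,"wz":0,"claw":0},{"x":0,"y":0,"z":-115,"wx":0,"wy":0,"wz":0,"claw":0},{"x":55,"y":-8,"z":-120,"wx":0,"wy":0,"wz":-5,"claw":0},{"x":115,"y":-16,"z":-120,"wx":0,"wy":0,"wz":-11,"claw":0},{"x":175,"y":-24,"z":-120,"wx":0,"wy":0,"wz":-12,"claw":0},{"x":235,"y":-32,"z":-120,"wx":0,"wy":0,"wz":-12,"claw":0},{"x":295,"y":-40,"z":-120,"wx":0,"wy":0,"wz":-12,"claw":0},{"x":355,"y":-48,"z":-120,"wx":0,"wy":0,"wz":-12,"claw":0},{"x":415,"y":-56,"z":-120,"wx":0,"wy":0,"wz":-12,"claw":0}]'

```text
time: 31.52
eef_pos: [0.5159, 0.1288, 0.1883]
eef_rot: [[-0.327, 0.945, 0.001], [0.945, 0.327, 0.0], [-0.0, 0.001, -1.0]]
wrist_force: [1.1, -0.4, 0.3]
finger_gap: 0.0931
grasp_force: 0.0
```

```bash
python3 - <<'E'
from h import *
s=manip.get_state();print(s['time'],s['eef_pos'],s['eef_rot'][0],rel([.469,.323,.060]))
snap('top','t14.png');snap('wrist','w14.png')
for c in('wrist','top'):
 for n in ['jar1','box1']:
    print(c,n,[(np.round(d['point'],4).tolist(),round(d['confidence'],2)) for d in viewer.place_of(c,n)][:6])
E
```

```text
31.525 [0.51585653 0.12883136 0.18830418] [-0.3270531   0.94500478  0.00149762] [198.8  19.  128.3]
wrist jar1 [([0.7776, 0.2721, 0.0024], 0.8)]
wrist box1 [([0.4696, 0.3221, 0.0049], 0.91), ([0.536, 0.2482, 0.0027], 0.6)]
top jar1 [([0.4622, -0.1524, 0.0099], 0.98), ([0.7791, 0.2715, -0.0009], 0.8), ([0.4816, -0.3123, 0.0095], 0.74), ([0.7603, 0.3847, -0.0011], 0.56)]
top box1 [([0.4699, 0.3242, 0.0097], 0.68), ([0.6278, -0.2746, 0.0066], 0.65)]
```

apply_moves --commands '[{"x":55,"y":6,"z":0,"wx":0,"wy":0,"wz":0,"claw":0},{"x":110,"y":12,"z":0,"wx":0,"wy":0,"wz":0,"claw":0},{"x":165,"y":18,"z":0,"wx":0,"wy":0,"wz":0,"claw":0},{"x":199,"y":19,"z":20,"wx":0,"wy":0,"wz":0,"claw":0},{"x":199,"y":19,"z":60,"wx":0,"wy":0,"wz":0,"claw":0},{"x":199,"y":19,"z":60,"wx":0,"wy":0,"wz":0,"claw":0}]'

```text
time: 32.58
eef_pos: [0.4686, 0.3197, 0.1252]
eef_rot: [[-0.326, 0.945, -0.004], [0.945, 0.326, -0.003], [-0.001, -0.005, -1.0]]
wrist_force: [-0.1, 0.1, 0.2]
finger_gap: 0.0933
grasp_force: 0.0
```

```bash
python3 - <<'E'
from h import *
snap('wrist','w15.png')
s=manip.get_state();print(s['time'],s['eef_pos'],s['eef_rot'][0],rel([.4697,.3233,.060]))
print([(np.round(d['point'],4).tolist(),round(d['confidence'],2)) for d in viewer.place_of('wrist','box1')])
E
```

```text
32.625 [0.46959528 0.32013937 0.12711613] [-0.32565045  0.9454889  -0.00158594] [ 3.   1.3 67.1]
[([0.4693, 0.3217, 0.003], 0.59)]
```

apply_moves --commands '[{"x":2,"y":0,"z":40,"wx":0,"wy":0,"wz":0,"claw":0},{"x":2,"y":0,"z":64,"wx":0,"wy":0,"wz":0,"claw":0},{"x":2,"y":0,"z":68,"wx":0,"wy":0,"wz":0,"claw":0},{"x":2,"y":0,"z":68,"wx":0,"wy":0,"wz":0,"claw":1},{"x":2,"y":0,"z":68,"wx":0,"wy":0,"wz":0,"claw":1},{"x":2,"y":0,"z":68,"wx":0,"wy":0,"wz":0,"claw":1},{"x":2,"y":0,"z":68,"wx":0,"wy":0,"wz":0,"claw":1},{"x":2,"y":0,"z":68,"wx":0,"wy":0,"wz":0,"claw":1},{"x":2,"y":0,"z":20,"wx":0,"wy":0,"wz":0,"claw":1},{"x":2,"y":0,"z":-30,"wx":0,"wy":0,"wz":0,"claw":1},{"x":2,"y":0,"z":-30,"wx":0,"wy":0,"wz":0,"claw":1}]'

```text
time: 34.05
eef_pos: [0.4699, 0.324, 0.1606]
eef_rot: [[-0.327, 0.945, 0.005], [0.945, 0.327, 0.003], [0.001, 0.006, -1.0]]
wrist_force: [0.3, -0.4, -1.8]
finger_gap: 0.0556
grasp_force: 30.0
```

```bash
python3 - <<'E'
from h import *
s=manip.get_state();print(s['time'],s['eef_pos'],rel(slot(.073,.065,.157)))
E
```

```text
34.05 [0.46988797 0.32402749 0.16057584] [-491.2  -24.9    2.9]
```

apply_moves --commands '[{"x":-50,"y":-3,"z":0,"wx":0,"wy":0,"wz":4,"claw":1},{"x":-110,"y":-6,"z":0,"wx":0,"wy":0,"wz":8,"claw":1},{"x":-170,"y":-9,"z":0,"wx":0,"wy":0,"wz":12,"claw":1},{"x":-230,"y":-12,"z":0,"wx":0,"wy":0,"wz":12,"claw":1},{"x":-290,"y":-15,"z":0,"wx":0,"wy":0,"wz":12,"claw":1},{"x":-350,"y":-18,"z":0,"wx":0,"wy":0,"wz":12,"claw":1},{"x":-405,"y":-21,"z":0,"wx":0,"wy":0,"wz":12,"claw":1},{"x":-455,"y":-24,"z":0,"wx":0,"wy":0,"wz":12,"claw":1},{"x":-491,"y":-25,"z":0,"wx":0,"wy":0,"wz":12,"claw":1},{"x":-491,"y":-25,"z":0,"wx":0,"wy":0,"wz":12,"claw":1},{"x":-491,"y":-25,"z":0,"wx":0,"wy":0,"wz":12,"claw":1}]'

```text
time: 35.42
eef_pos: [0.6048, -0.1482, 0.156]
eef_rot: [[-0.124, 0.992, -0.002], [0.992, 0.124, 0.001], [0.001, -0.002, -1.0]]
wrist_force: [-1.2, 0.3, -1.1]
finger_gap: 0.0557
grasp_force: 30.0
```

```bash
python3 - <<'E'
from h import *
s=manip.get_state();print(s['time'],s['eef_pos'],s['eef_rot'][0],s['finger_gap'],rel(slot(.073,.065,.066)))
E
```

```text
35.425 [ 0.60480913 -0.14816358  0.15601934] [-0.12367957  0.99231997 -0.00210547] 0.05570249792788962 [-0.5  2.4 90. ]
```

apply_moves --commands '[{"x":0,"y":2,"z":40,"wx":0,"wy":0,"wz":0,"claw":1},{"x":0,"y":2,"z":70,"wx":0,"wy":0,"wz":0,"claw":1},{"x":0,"y":2,"z":84,"wx":0,"wy":0,"wz":0,"claw":1},{"x":0,"y":2,"z":88,"wx":0,"wy":0,"wz":0,"claw":1},{"x":0,"y":2,"z":90,"wx":0,"wy":0,"wz":0,"claw":1},{"x":0,"y":2,"z":90,"wx":0,"wy":0,"wz":0,"claw":1}]'

```text
time: 36.17
eef_pos: [0.608, -0.1488, 0.0681]
eef_rot: [[-0.124, 0.992, 0.001], [0.992, 0.124, -0.0], [-0.001, 0.001, -1.0]]
wrist_force: [-0.1, -0.3, 0.5]
finger_gap: 0.056
grasp_force: 30.0
```

apply_moves --commands '[{"x":0,"y":0,"z":0,"wx":0,"wy":0,"wz":0,"claw":0},{"x":0,"y":0,"z":0,"wx":0,"wy":0,"wz":0,"claw":0},{"x":0,"y":0,"z":-10,"wx":0,"wy":0,"wz":0,"claw":0},{"x":0,"y":0,"z":-60,"wx":0,"wy":0,"wz":0,"claw":0},{"x":0,"y":0,"z":-115,"wx":0,"wy":0,"wz":0,"claw":0},{"x":40,"y":-40,"z":-150,"wx":0,"wy":0,"wz":0,"claw":0},{"x":90,"y":-75,"z":-180,"wx":0,"wy":0,"wz":0,"claw":0},{"x":145,"y":-95,"z":-190,"wx":0,"wy":0,"wz":0,"claw":0},{"x":200,"y":-115,"z":-190,"wx":0,"wy":0,"wz":0,"claw":0},{"x":250,"y":-140,"z":-190,"wx":0,"wy":0,"wz":0,"claw":0},{"x":300,"y":-160,"z":-190,"wx":0,"wy":0,"wz":0,"claw":0},{"x":300,"y":-160,"z":-190,"wx":0,"wy":0,"wz":0,"claw":0}]'

```text
time: 37.67
eef_pos: [0.4103, 0.1313, 0.2582]
eef_rot: [[-0.128, 0.992, 0.001], [0.992, 0.128, 0.001], [0.0, 0.001, -1.0]]
wrist_force: [0.8, -0.6, -0.2]
finger_gap: 0.0927
grasp_force: 0.0
```

```bash
python3 - <<'E'
from h import *
s=manip.get_state();print(s['time'],s['eef_pos'],s['finger_gap'])
a=snap('top','t16.png');b=snap('side','s16.png')
for c in('top','side'):
 for n in ['jar1','box1','insert','handle']:
    print(c,n,[(np.round(d['point'],4).tolist(),round(d['confidence'],2)) for d in viewer.place_of(c,n)][:7])
cv2.imwrite('pics/f16.png',cv2.cvtColor(np.vstack([cv2.resize(np.hstack([a,b]),(800,300)),np.hstack([cv2.resize(a[180:330,290:460],(400,300)),cv2.resize(b[230:400,180:390],(400,300))])]),cv2.COLOR_RGB2BGR))
E
```

```text
37.675 [0.4103163  0.13131778 0.25820592] 0.09270834263372955
top jar1 [([0.7607, 0.3867, -0.0016], 0.82), ([0.4839, -0.3111, 0.0086], 0.63), ([0.7797, 0.2704, 0.0046], 0.63), ([0.4619, -0.1532, 0.0084], 0.6)]
top box1 [([0.6075, -0.1469, 0.0143], 0.73), ([0.6256, -0.2791, 0.006], 0.63)]
top insert [([0.5405, -0.2181, 0.0072], 0.64)]
top handle [([0.5461, -0.2171, 0.054], 0.82)]
side jar1 [([0.7654, 0.3806, 0.0015], 0.98), ([0.778, 0.2688, 0.0021], 0.97), ([0.4607, -0.1524, 0.0081], 0.91), ([0.4811, -0.3118, 0.0103], 0.68)]
side box1 [([0.6034, -0.149, 0.0063], 0.72), ([0.6282, -0.2758, 0.0094], 0.72)]
side insert [([0.5387, -0.2181, 0.0046], 0.82), ([0.6114, -0.2149, 0.0139], 0.69)]
side handle [([0.5409, -0.2217, 0.0551], 0.83), ([0.7832, 0.1474, 0.0021], 0.49)]
```

View pics/f16.png

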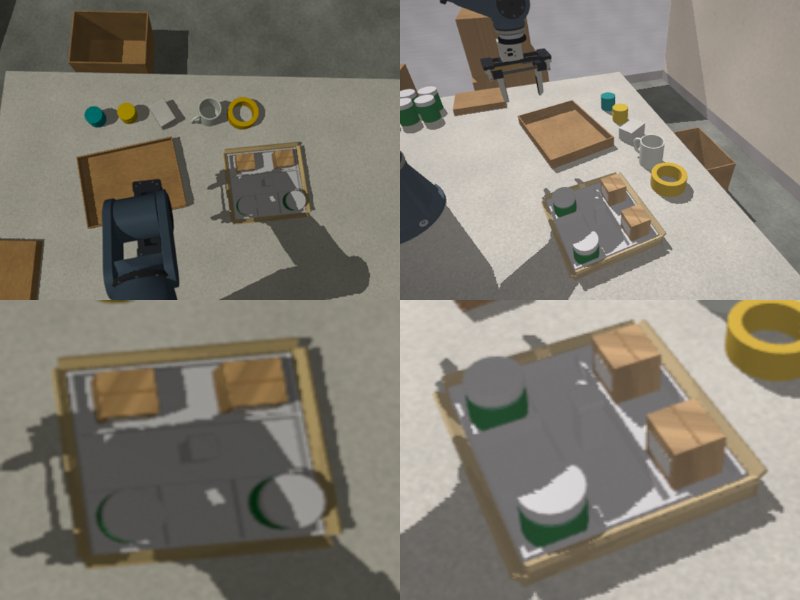

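The final views show the carton empty. Two jars stand upright in the front pockets, two boxes stand in the back trough, and the tray sits flush. The bystanders are where they were.

```bash
python3 -c "
from h import *
print(manip.job_done())"
```

```text
the job is handed in; nothing more can be done
None
```

I turned the insert half a turn and reseated it with its pockets along the low front wall, stocked it with the two jars and two boxes that were in the carton, all upright, and handed the job in; no verdict came back.

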